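# Form a sample tray on the jig and hold it pressed

## Robot

A 6-joint arm with a two-finger parallel gripper is mounted at the origin on the work surface. World frame = base frame: x ahead of the robot, y to its left, z up, the work surface at z = 0. Lengths are in m, angles in rad, forces in N, time in s.
With the tool pointing down it reaches from about 0.35 to 0.975 m from the base axis. Payload 4.9 kg.
Tool frame: the origin (TCP) lies on the centre line of the jaws, within the pads' length; the fingertips stand 22 mm ahead of it and the grasp point (between the pads) lies 3 mm ahead of it (manip.tcp_to_tips is the distance from the TCP to the fingertips, in m); z points along the fingers, x is the direction in which the jaws open and shut, and the axes are right-handed (so a half turn about z gives the same grasp; the last joint's range is limited). The gripper opens to 85 mm and grips with 20 to 120 N. Pads are 22 mm wide; open, the fingers measure 114 mm over their backs; the gripper's body (76 mm by 85 mm) begins 54 mm behind the grasp point. The pads swing forward as they close: fully open they stand 13 mm farther back than shut.
Start: joints at [-1.394, 0.053, 1.613, -0, 1.476, -0.119], TCP at [0.182, -0.598, 0.253] pointing down, gripper open.
Joint ranges: [-3.01, 3.01], [-1.01, 2.22], [0.06, 2.58], [-1.02, 4.17], [0.09, 2.62], [-3.14, 3.14]. Speed limits (rad/s): [2.57, 2.57, 3.14, 3.14, 3.14, 3.14].

## Interface

Orientations are given as a unit quaternion [w, x, y, z].
In Python, from plant import manip gives the robot as it stands.
- The arm moves only by the shell command python3 -m pendant 'ROWS'. ROWS is a JSON object of lists of equal length, an entry for each row: "linear": the shift along the tool's x, y, z in cm, a list of three; "rotation": the turn, a rotation vector about the tool's x, y, z in degrees, a list of three; "grip": the closure, from 0 (fully open) to 1 (shut). A call has exactly 10 rows; each row is the pose to reach, as a shift and turn from the pose commanded when the call began, along the tool's axes at that moment; what a row does not reach only later rows make up. A row lasts 1/12 s, in which the tool goes at most 41.7 mm and 7.16 degrees, less where a joint would pass 70% of its speed; a pose out of reach is approached as far as the arm can. A call with a gripper value outside its range is refused whole. The fingers move at their own pace and stop on an object; the grip force is fixed at half the most. Time passes only in rows, so rows that repeat a pose let the fingers close, or fill a call up. It gives the time, the measured TCP pose, the force and the opening at its end, in the units of the state.
- manip.state(): the state, without advancing time (a new reading comes with each control period).
- manip.grab_frame(name): name is "side" or "top"; returns the picture (384x512x3 uint8, red, green, blue); there is no depth.
- manip.calibration(name): a dict with "fx", "fy", "cx", "cy" (pixels), "k1" (the pictures are not rectified: a ray, as slopes to the right and down, at radius r is drawn at 1 + k1 r^2 times it, then the intrinsics apply), "cam_to_world" (4x4, takes a point from camera to world coordinates). Camera axes: x right, y up, looking along -z (the intrinsics and any distortion apply to the point x, -y, -z); pixel columns grow to the right and rows downward; lengths in m; the calibration is good to about 2 mm. A picture is of the moment at which its call begins. calibration takes no time and is no camera call.
- manip.job_done(): hands the job in, once; it reports no verdict.
The state is a dict: "time": time; "joint_pos": joint angles; "joint_vel": joint speeds; "joint_efforts": joint torques, N m; "tool_pos": TCP position; "tool_rot": TCP orientation; "contact_force": force on the tool from outside, world axes, zero at the start; "ft_torque": the same for the moment, N m; "gripper_width": opening from 0.0 (shut) to 1.0 (fully open).
Only numpy, scipy, OpenCV 4.12 (cv2) and the standard library are available. Lean on these libraries where they do the work, as an engineer would, in place of code of your own. Each camera call takes 0.05 s, during which the arm holds its last target. There are 200 camera calls.

## Task

Make up the cardboard sample tray on the forming jig: raise its left, right and front panels upright, then take the white pressing block by its handle, put it squarely in the tray and push it down on the sprung plunger until it is fully home flat on the tray floor. Finish while still holding the block down there, with the panels upright, as the glue needs the pressure; press without crushing the board, and leave everything else on the bench where it stands.

Things in the scene. Friction and masses are not known exactly. Their poses are not given: they have to be found in the camera images.
- jig: forming jig, fixed to the bench; origin under its centre on the bench, z up, -x its front (towards the robot, give or take 0.35 rad), +y its left. Base plate 150 x 170 x 8 mm (x, y, z) with a bed 80 x 100 x 40 mm high; on that the cardboard tray blank. Behind (+x) a 60 mm wide metal support reaches x = 52 mm, 68 mm high. The board bears up to 80 N
- tray_floor (a point): centre of the tray floor (upper face), 40 mm above the bench, axes as the jig; the hard stop for the block. The tray's back wall (+x) already stands, fixed, 40 mm high, inner face at x = 36 mm. With the panels upright the tray is 72 x 92 mm inside (x, y), its rim 80 mm above the bench
- panel_left (a joint): left panel of the tray blank: cardboard, 4 mm thick, 40 mm from crease to free edge, 72 mm along the crease. Radians: 0 = flat outwards, 1.57 = upright, where the crease stops it; starts between 0.5 and 0.85. The crease is level with the tray floor, 50 mm to the jig's +y side of its centre; it is stiff (0.02 N m), so the panel stays where it is left
- panel_left_edge (a point): middle of the free edge of the left panel, on its outer (lower) face, 40 mm from its crease
- panel_right (a joint): right panel of the tray blank: cardboard, 4 mm thick, 40 mm from crease to free edge, 72 mm along the crease. Radians: 0 = flat outwards, 1.57 = upright, where the crease stops it; starts between 0.5 and 0.85. The crease is level with the tray floor, 50 mm to the jig's -y side of its centre; it is stiff (0.02 N m), so the panel stays where it is left
- panel_right_edge (a point): middle of the free edge of the right panel, on its outer (lower) face, 40 mm from its crease
- panel_front (a joint): front panel of the tray blank: cardboard, 4 mm thick, 40 mm from crease to free edge, 100 mm along the crease. Radians: 0 = flat outwards, 1.57 = upright, where the crease stops it; starts between 0.5 and 0.85. The crease is level with the tray floor, 40 mm to the jig's -x side of its centre; it is stiff (0.02 N m), so the panel stays where it is left
- panel_front_edge (a point): middle of the free edge of the front panel, on its outer (lower) face, 40 mm from its crease
- plunger (a joint): steel sprung plunger, 32 mm wide, in the middle of the tray floor; 0 = up, its top 14 mm above the floor; value = metres pressed down; 0.014 = flush with the floor. It takes 7 N to start and 12 N to bring flush, more than the block's weight
- plunger_top (a point): centre of the plunger's top face
- block: loose white plastic pressing block, 0.3 to 0.46 kg: a foot 56 x 76 x 34 mm high (x, y, z) with an upright handle on its middle, 24 x 44 mm (x, y), from 34 to 96 mm above its underside. Origin at the centre of its underside
- block_handle (a point): centre of the block's handle, 72 mm above its underside, a good place to grip across the 24 mm (the block's x); axes as the block
- block_base (a point): centre of the block's underside, axes as the block; x is its short side
- slide_box: bystander: closed slide box, 62 x 92 x 36 mm high, grey with a white lid; origin at the centre of its underside
- strip_pot: bystander: white round pot with black cap, 48 mm wide, 100 mm high; origin at the centre of its underside
- stain_bottle: bystander: amber bottle, 56 mm wide, 120 mm high; origin at the centre of its underside
- sample_jar: bystander: small clear jar with white cap, 52 mm wide, 55 mm high; origin at the centre of its underside
- steel_dish: bystander: steel bowl, 100 mm wide, 35 mm high; origin at the centre of its underside
- tape_stand: bystander: tape stand, 50 x 100 x 68 mm high; origin at the centre of its underside
- cover_glass_box: bystander: small clear box, 50 x 50 x 24 mm high; origin at the centre of its underside
Things that resemble listed ones, but are neither listed nor needed, are in the scene too. Leave any yellow look-alike of the block alone. Leave any red look-alike of the jig alone.

How it is judged:
By the outcome, as a careful person would: the job done as asked, in the order asked, and still so for the second after the job is handed in, while the arm keeps its last pose, push and grip.
It also fails if it takes over 70 s, if anything falls off the work surface, if the arm or the gripper's body presses on something with over 40 N, if the wrist force passes 120 N, or if a joint passes its speed limit or range.

## Working session

There is one attempt and no reset: what is moved stays moved. The work goes in short steps, Python scripts to look and compute and a shell command to move; the robot and the scene stay as the last step left them, time stands still between calls to the robot, and variables do not carry over. Pictures are saved under pics/ and viewed, about 8 in all and at most 12, crops included, and the job is handed in when it is done.

```bash
mkdir -p pics; ls
python3 - <<'E'
from plant import manip
import cv2,numpy as np
for n in("side","top"):
    f=manip.grab_frame(n); cv2.imwrite(f"pics/{n}0.png",cv2.resize(f[:,:,::-1],None,fx=1.5,fy=1.5)); np.save(f"{n}0.npy",f)
    c=manip.calibration(n); print(n,c)
s=manip.state();print(s)
E
```

```text
pics
side {'fx': 456.9669899233329, 'fy': 456.9669899233329, 'cx': 256.5248009190774, 'cy': 196.3163230667261, 'k1': 0.05709666842766791, 'cam_to_world': array([[-0.7378329 ,  0.51111388, -0.4408687 , -0.14998174],
       [-0.67484594, -0.57177301,  0.46653894,  0.74677201],
       [-0.01362229,  0.64174623,  0.76679607,  1.18437569],
       [ 0.        ,  0.        ,  0.        ,  1.        ]])}
top {'fx': 379.9515111430221, 'fy': 379.9515111430221, 'cx': 259.1936204797133, 'cy': 184.30482365971127, 'k1': 0.04009372763096476, 'cam_to_world': array([[-0.01447492,  0.9854097 , -0.16958244,  0.34425979],
       [-0.99987161, -0.01543081, -0.00432007,  0.05336962],
       [-0.00687383,  0.16949813,  0.98550654,  1.08451813],
       [ 0.        ,  0.        ,  0.        ,  1.        ]])}
{'time': 0.1, 'joint_pos': array([-1.39400336e+00,  5.33171543e-02,  1.61417935e+00, -3.70460256e-05,
        1.47604320e+00, -1.19008707e-01]), 'joint_vel': array([-0.00242801, -0.00108436, -0.00328239,  0.00064668,  0.00118683,
       -0.00024533]), 'joint_efforts': array([-6.40897397e-04, -3.94902456e+01, -3.71366394e+01, -2.44492994e-04,
        3.87814376e-03, -6.88987129e-06]), 'tool_pos': array([ 0.18208144, -0.59732044,  0.25215609]), 'tool_rot': array([-6.54802005e-04,  8.03588502e-01, -5.95184485e-01, -7.20638936e-04]), 'contact_force': array([ 0.03731605, -0.27228939, -0.86494076]), 'ft_torque': array([ 0.02621991,  0.01394759, -0.02099566]), 'gripper_width': 1.0007970841208582}
```

View pics/top0.png

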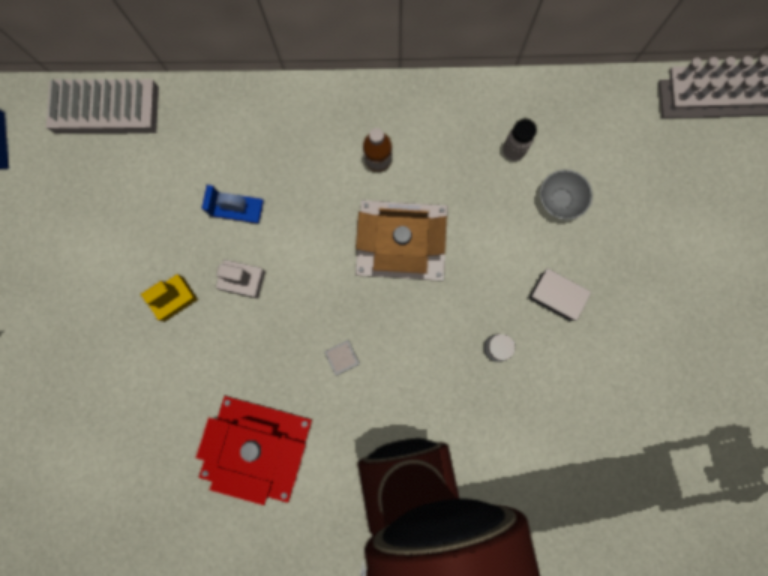

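View pics/side0.png

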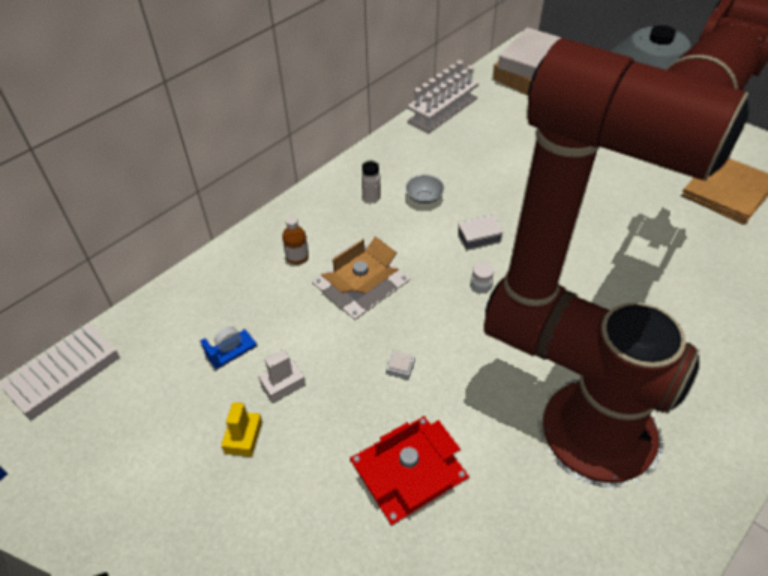

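```bash
cat > h.py <<'E'
from plant import manip
import cv2,numpy as np
from scipy.spatial.transform import Rotation as R
def cal(n):
    c=manip.calibration(n); return c,np.array(c['cam_to_world'])
def ray(n,uv):
    c,T=cal(n); u,v=(np.array(uv,float)-[c['cx'],c['cy']])/[c['fx'],c['fy']]
    rd=np.hypot(u,v); r=rd
    for _ in range(20): r=rd/(1+c['k1']*r*r)
    s=r/rd if rd>0 else 1
    d=T[:3,:3]@np.array([u*s,-v*s,-1]); return T[:3,3],d
def onz(n,uv,z):
    o,d=ray(n,uv); return o+d*(z-o[2])/d[2]
def tri(uva,uvb,a="top",b="side"):
    A=np.zeros((3,3));B=np.zeros(3);ds=[]
    L=[ray(a,uva),ray(b,uvb)]
    for o,d in L:
        d=d/np.linalg.norm(d);P=np.eye(3)-np.outer(d,d);A+=P;B+=P@o
    x=np.linalg.solve(A,B)
    return x,[np.linalg.norm(np.cross(x-o,d/np.linalg.norm(d))) for o,d in L]
def proj(n,p):
    c,T=cal(n);q=T[:3,:3].T@(np.array(p)-T[:3,3]);x,y=q[0]/-q[2],-q[1]/-q[2]
    k=1+c['k1']*(x*x+y*y);return np.array([c['fx']*x*k+c['cx'],c['fy']*y*k+c['cy']])
def tool():
    s=manip.state();w,x,y,z=s['tool_rot'];return np.array(s['tool_pos']),R.from_quat([x,y,z,w]),s
def crop(f,x0,y0,w,h,k): return cv2.resize(f[y0:y0+h,x0:x0+w,::-1],None,fx=k,fy=k,interpolation=cv2.INTER_CUBIC)
E
python3 - <<'E'
from h import *
t=np.load('top0.npy');s=np.load('side0.npy')
a=crop(t,230,125,75,70,5);b=crop(t,138,165,75,70,5);c=crop(s,205,150,75,70,5);d=crop(s,165,225,75,70,5)
cv2.imwrite('pics/m1.png',cv2.resize(np.vstack([np.hstack([a,b]),np.hstack([c,d])]),(640,597)))
# plunger: grey blob near (268,157)
for n,f,(x,y) in(("top",t,(268,157)),("side",s,(240,179))):
    g=f[y-12:y+13,x-12:x+13].astype(int); m=((g.max(2)-g.min(2))<25).astype(np.uint8)
    k,l,st,ce=cv2.connectedComponentsWithStats(m); 
    for i in range(1,k):
        if st[i,4]>8: print(n,st[i],ce[i]+[x-12,y-12],onz(n,ce[i]+[x-12,y-12],.054))
E
```

```text
top [  6   6  12  12 112] [267.64285714 156.64285714] [0.59940669 0.03321843 0.054     ]
side [ 8  7  9 10 70] [239.92857143 178.47142857] [0.59361967 0.03863988 0.054     ]
```

View pics/m1.png

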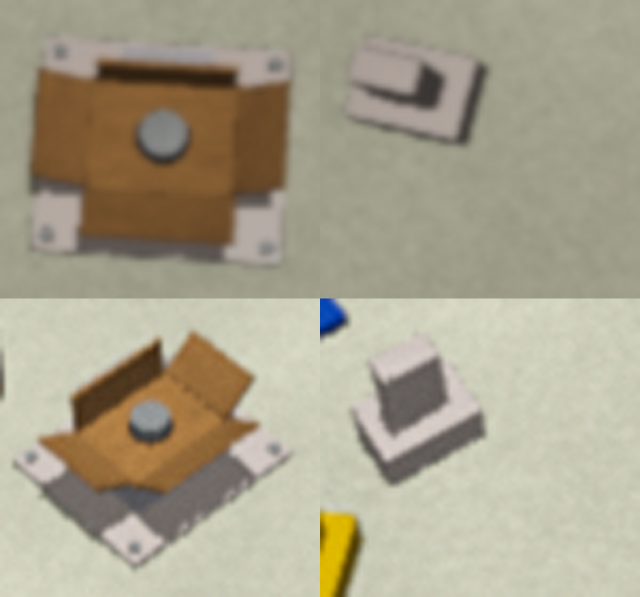

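Run:
```python
from h import *
k=640/150; ky=597/140
T=lambda p,o,q:np.array([(p[0]-q[0])/k+o[0],(p[1]-q[1])/ky+o[1]])-0.4
def quad(n,ps,o,q,z):
    P=np.array([onz(n,T(p,o,q),z)[:2] for p in ps]); c=P.mean(0)
    e=np.diff(np.vstack([P,P[:1]]),axis=0)
    print(n,z,c.round(4),'len',np.hypot(*e.T).round(4),'ang',np.degrees(np.arctan2(e[:,1],e[:,0])).round(1))
print('jig screws');quad('top',[(61,51),(275,65),(266,248),(46,234)],(230,125),(0,0),.008)
print('jig plate side 3 screws',[onz('side',T(p,(205,150),(0,298.5)),.008).round(4) for p in[(31,458),(135,548),(273,450)]])
print('foot');quad('top',[(370,37),(476,64),(457,140),(347,113)],(138,165),(320,0),.034)
quad('side',[(353,410),(392,460),(483,418),(445,372)],(165,225),(320,298.5),.034)
print('handle');quad('top',[(365,45),(422,57),(415,95),(347,85)],(138,165),(320,0),.096)
quad('side',[(370,360),(428,338),(443,362),(383,385)],(165,225),(320,298.5),.096)
```

```text
jig screws
top 0.008 [0.6024 0.0328] len [0.1474 0.1279 0.1487 0.1285] ang [-94.8 175.6  85.4  -5. ]
jig plate side 3 screws [array([0.6683, 0.1022, 0.008 ]), array([0.542 , 0.1128, 0.008 ]), array([ 0.5293, -0.0334,  0.008 ])]
foot
top 0.034 [0.5265 0.3379] len [0.0727 0.0516 0.0747 0.0523] ang [-105.3  167.5   75.3  -14.7]
side 0.034 [0.5188 0.3429] len [0.0518 0.0685 0.0491 0.069 ] ang [ 170.1 -108.4  -10.    69.4]
handle
top 0.096 [0.5273 0.337 ] len [0.0364 0.0241 0.0426 0.027 ] ang [-102.9  171.4   80.6  -22.1]
side 0.096 [0.521  0.3415] len [0.0414 0.0232 0.0425 0.0231] ang [-112.3  163.6   67.7  -19.1]
```

```bash
cat > go.py <<'E'
# go.py frame x y z yaw(deg): prints the tool-frame shift (cm) and turn (deg) to TCP target, x tool axis along frame x
from h import *
import sys
F={'jig':(.600,.0335,-4.7),'blk':(.524,.339,-14.5),'w':(0,0,0)}
def plan(f,x,y,z,yaw=0):
    p,r,s=tool();a=np.radians(F[f][2]);c,sn=np.cos(a),np.sin(a)
    t=np.array([F[f][0]+c*x-sn*y,F[f][1]+sn*x+c*y,z])
    Rt=R.from_euler('z',F[f][2]+yaw,degrees=True)*R.from_euler('x',180,degrees=True)
    print(s['time'],'target',t.round(4),'lin',(100*r.inv().apply(t-p)).round(2),'rot',np.degrees((r.inv()*Rt).as_rotvec()).round(2),'F',np.round(s['contact_force'],1))
if __name__=='__main__': plan(sys.argv[1],*map(float,sys.argv[2:]))
E
python3 go.py jig 0 -.105 .17
python3 -m pendant '{"linear":[[-4,-5.5,0.8],[-8,-11,1.6],[-12,-16.5,2.4],[-16,-22,3.2],[-20,-27.5,4],[-24,-33,5],[-28,-38.5,6],[-32,-44,7],[-36,-51,8],[-38.4,-54.5,8]],"rotation":[[0,0,-7],[0,0,-14],[0,0,-21],[0,0,-28],[0,0,-35],[0,0,-42],[0,0,-49],[0,0,-56],[0,0,-63],[0,0,-68]],"grip":[1,1,1,1,1,1,1,1,1,1]}'
python3 go.py jig 0 -.105 .17
```

```text
0.1 target [ 0.5914 -0.0711  0.17  ] lin [-38.38 -54.49   8.3 ] rot [ -0.08   0.09 -68.35] F [ 0.  -0.3 -0.9]
time: 0.93
tool_pos: [0.4337, -0.2671, 0.2015]
tool_rot: [-0.0, 0.999, -0.041, -0.0]
contact_force: [1.3, 0.2, -0.5]
gripper_width: 0.002
0.9333 target [ 0.5914 -0.0711  0.17  ] lin [ 14.1  -20.84   3.15] rot [-0.02  0.02 -0.05] F [ 1.3  0.2 -0.5]
```

```bash
python3 -m pendant '{"linear":[[2.3,-3.4,0.5],[4.6,-6.8,1],[7,-10.2,1.5],[9.4,-13.6,2],[11.7,-17,2.6],[14.1,-20.8,3.1],[14.1,-20.8,3.1],[14.1,-20.8,3.1],[14.1,-20.8,3.1],[14.1,-20.8,3.1]],"rotation":[[0,0,0],[0,0,0],[0,0,0],[0,0,0],[0,0,0],[0,0,0],[0,0,0],[0,0,0],[0,0,0],[0,0,0]],"grip":[1,1,1,1,1,1,1,1,1,1]}'
python3 go.py jig 0 -.105 .07
python3 - <<'E'
from h import *
t=manip.grab_frame('top');s=manip.grab_frame('side')
a=crop(t,215,110,120,110,5);b=crop(s,165,120,150,110,5)
cv2.imwrite('pics/m2.png',cv2.resize(np.hstack([a,b]),(800,326)))
E
```

```text
time: 1.77
tool_pos: [0.5913, -0.0753, 0.1711]
tool_rot: [0.0, 0.999, -0.045, -0.0]
contact_force: [-0.0, 0.1, 0.3]
gripper_width: -0.001
1.7667 target [ 0.5914 -0.0711  0.07  ] lin [-0.02 -0.42 10.11] rot [ 0.02  0.03 -0.41] F [-0.   0.1  0.3]
```

View pics/m2.png

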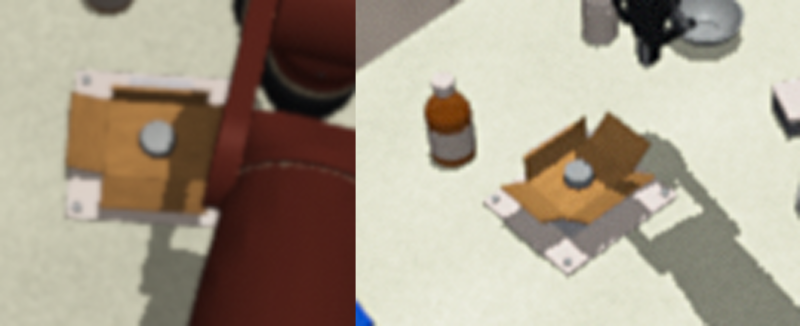

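```bash
python3 -m pendant '{"linear":[[0,0,2.5],[0,0,5],[0,0,7.5],[0,0,9.5],[0,0,10.1],[0,0,10.1],[0,-1,10.1],[0,-2,10.1],[0,-2.7,10.1],[0,-3.4,10.1]],"rotation":[[0,0,0],[0,0,0],[0,0,0],[0,0,0],[0,0,0],[0,0,0],[0,0,0],[0,0,0],[0,0,0],[0,0,0]],"grip":[1,1,1,1,1,1,1,1,1,1]}'
python3 go.py jig 0 -.061 .07
```

```text
time: 2.7
tool_pos: [0.5962, -0.0397, 0.0723]
tool_rot: [0.0, 0.999, -0.044, 0.002]
contact_force: [-0.6, -0.9, 0.7]
gripper_width: 0.001
2.7 target [ 0.595  -0.0273  0.07  ] lin [-0.23 -1.23  0.23] rot [ 0.02 -0.19 -0.32] F [-0.6 -0.9  0.7]
```

```bash
python3 -m pendant '{"linear":[[0,-0.2,0],[0,-0.4,0],[0,-0.6,0],[0,-0.8,0],[0,-1,0],[0,-1.1,0],[0,-1.2,0],[0,-1.2,0],[0,-1.2,0],[0,-1.2,0]],"rotation":[[0,0,0],[0,0,0],[0,0,0],[0,0,0],[0,0,0],[0,0,0],[0,0,0],[0,0,0],[0,0,0],[0,0,0]],"grip":[1,1,1,1,1,1,1,1,1,1]}'
python3 go.py jig 0 -.061 .07
```

```text
time: 3.53
tool_pos: [0.5959, -0.0286, 0.0702]
tool_rot: [-0.0, 0.999, -0.044, -0.0]
contact_force: [0.2, 0.1, -0.6]
gripper_width: -0.002
3.5333 target [ 0.595  -0.0273  0.07  ] lin [-0.1  -0.12  0.02] rot [-0.01  0.01 -0.36] F [ 0.2  0.1 -0.6]
```

```bash
python3 -m pendant '{"linear":[[0,-0.1,0],[0,-0.15,0],[0,-0.2,0],[0,-0.25,0],[0,-0.25,0],[0,-0.3,0],[0,-0.3,0],[0,-0.3,0],[0,-0.3,0],[0,-0.3,0]],"rotation":[[0,0,0],[0,0,0],[0,0,0],[0,0,0],[0,0,0],[0,0,0],[0,0,0],[0,0,0],[0,0,0],[0,0,0]],"grip":[1,1,1,1,1,1,1,1,1,1]}'
python3 go.py jig 0 -.061 .07
python3 - <<'E'
from h import *
t=manip.grab_frame('top');s=manip.grab_frame('side')
a=crop(t,215,110,120,110,5);b=crop(s,205,130,110,110,5)
cv2.imwrite('pics/m3.png',cv2.resize(np.hstack([a,b]),(800,382)))
E
```

```text
time: 4.37
tool_pos: [0.596, -0.0282, 0.0702]
tool_rot: [0.002, 0.999, -0.044, -0.0]
contact_force: [-1.4, -9.3, -0.9]
gripper_width: -0.0
4.3667 target [ 0.595  -0.0273  0.07  ] lin [-0.1  -0.08  0.02] rot [ 0.29  0.02 -0.35] F [-1.4 -9.3 -0.9]
```

View pics/m3.png

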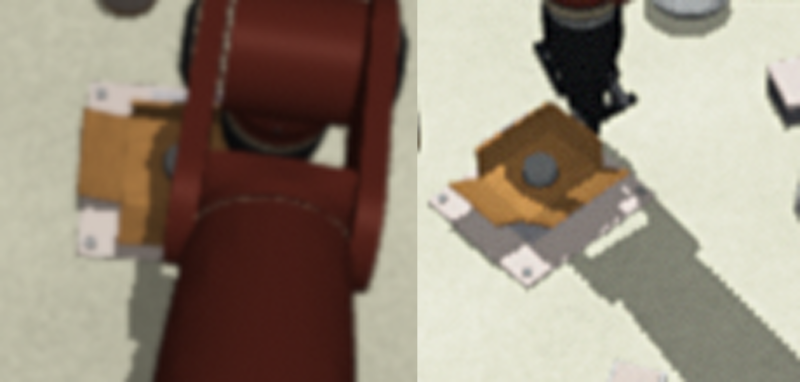

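```bash
python3 -m pendant '{"linear":[[0,1.5,0],[0,3,-0.5],[0,3,-4],[-1.5,3,-7],[-5,1,-7],[-8.5,-2,-7],[-11.5,-5.3,-7],[-11.5,-6.2,-6],[-11.5,-6.2,-3],[-11.5,-6.2,0]],"rotation":[[0,0,0],[0,0,0],[0,0,0],[0,0,0],[0,0,0],[0,0,0],[0,0,0],[0,0,0],[0,0,0],[0,0,0]],"grip":[1,1,1,1,1,1,1,1,1,1]}'
python3 go.py jig -.0545 0 .07
```

```text
time: 5.3
tool_pos: [0.4883, 0.0476, 0.0717]
tool_rot: [-0.0, 0.999, -0.043, 0.003]
contact_force: [0.3, 0.6, -1.5]
gripper_width: -0.003
5.3 target [0.5457 0.038  0.07  ] lin [5.79 0.46 0.2 ] rot [-0.05 -0.34 -0.24] F [ 0.3  0.6 -1.5]
```

```bash
python3 -m pendant '{"linear":[[0.8,0.3,0],[1.6,0.4,0],[2.4,0.4,0],[3,0.4,0],[3.6,0.4,0],[4.2,0.4,0],[4.6,0.4,0],[5,0.4,0],[5.2,0.4,0],[5.4,0.4,0]],"rotation":[[0,0,0],[0,0,0],[0,0,0],[0,0,0],[0,0,0],[0,0,0],[0,0,0],[0,0,0],[0,0,0],[0,0,0]],"grip":[1,1,1,1,1,1,1,1,1,1]}'
python3 go.py jig -.0545 0 .07
```

```text
time: 6.13
tool_pos: [0.513, 0.0398, 0.061]
tool_rot: [-0.0, 0.998, -0.043, -0.04]
contact_force: [-83.3, 4.2, 26.8]
gripper_width: 0.001
6.1333 target [0.5457 0.038  0.07  ] lin [ 3.19 -0.1  -1.16] rot [ 0.14  4.53 -0.26] F [-83.3   4.2  26.8]
```

```bash
python3 -m pendant '{"linear":[[-4,0,0],[-6,0,0],[-6,0,0],[-6.5,0,0],[-7,0,0],[-7.5,0,0],[-7.5,0,0],[-7.5,0,0],[-7.5,0,0],[-7.5,0,0]],"rotation":[[0,0,0],[0,0,0],[0,6,0],[0,12,0],[0,18,0],[0,24,0],[0,30,0],[0,30,0],[0,30,0],[0,30,0]],"grip":[1,1,1,1,1,1,1,1,1,1]}'
python3 go.py jig -.13 0 .07
python3 - <<'E'
from h import *
t=manip.grab_frame('top');s=manip.grab_frame('side')
a=crop(t,215,110,110,110,5);b=crop(s,205,130,110,110,5)
cv2.imwrite('pics/m4.png',cv2.resize(np.hstack([a,b]),(800,400)))
E
```

```text
time: 6.97
tool_pos: [0.4682, 0.0438, 0.0731]
tool_rot: [0.011, 0.965, -0.043, 0.26]
contact_force: [0.2, 0.3, 0.8]
gripper_width: 0.002
6.9667 target [0.4704 0.0442 0.07  ] lin [ 0.04 -0.06  0.38] rot [  0.09 -30.14  -0.37] F [0.2 0.3 0.8]
```

View pics/m4.png

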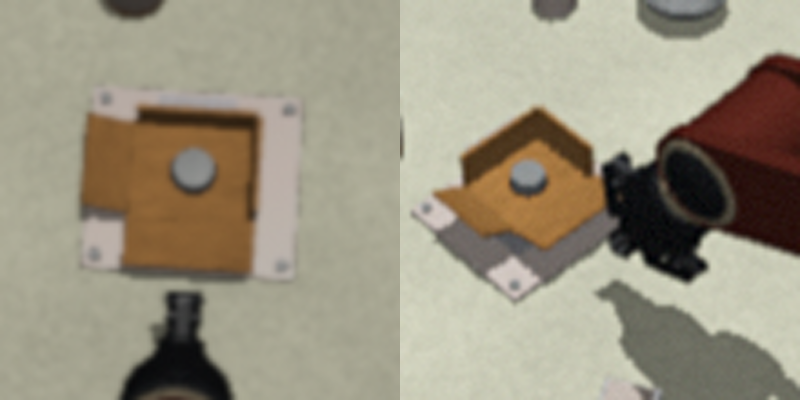

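Run:
```python
from h import *
k=400/110
for z in(.045,.05,.055,.06,.065):
    p=onz('top',(215+187/k,110+270/k),z); d=p[:2]-[.6,.0335]; a=np.radians(-4.7); jx=d@[np.cos(a),np.sin(a)]
    th=np.arcsin((z-.04)/.04); print(z,jx,-.04-.04*np.cos(th))
```

```text
0.045 -0.07712123651514807 -0.07968626966596887
0.05 -0.07798407428194092 -0.07872983346207417
0.055 -0.07884691204873365 -0.07708099243547831
0.06 -0.07970974981552649 -0.07464101615137755
0.065 -0.08057258758231924 -0.07122498999199199
```

```bash
python3 -m pendant '{"linear":[[-0.7,0,1.2],[-1.45,0,2.5],[-1.45,0,2.5],[-0.5,0,3],[0.4,0,3.5],[1.3,0,4.1],[2.2,0,4.6],[2.2,0,4.6],[2.5,0,4.1],[2.9,0,3.4]],"rotation":[[0,0,0],[0,0,0],[0,0,0],[0,0,0],[0,0,0],[0,0,0],[0,0,0],[0,0,0],[0,0,0],[0,0,0]],"grip":[1,1,1,1,1,1,1,1,1,1]}'
python3 go.py jig -.0545 0 .07
```

```text
time: 7.9
tool_pos: [0.5071, 0.0404, 0.0551]
tool_rot: [0.011, 0.965, -0.043, 0.257]
contact_force: [0.2, -0.2, -0.6]
gripper_width: -0.002
7.9 target [0.5457 0.038  0.07  ] lin [ 4.09 -0.09  0.63] rot [  0.1  -29.85  -0.35] F [ 0.2 -0.2 -0.6]
```

```bash
python3 -m pendant '{"linear":[[0.35,0,-0.3],[0.7,0,-0.6],[1.0,0,-0.7],[1.3,0,-0.73],[1.6,0,-0.74],[1.9,0,-0.74],[2.2,0,-0.7],[2.5,0,-0.6],[2.5,0,-0.6],[2.5,0,-0.6]],"rotation":[[0,0,0],[0,0,0],[0,0,0],[0,0,0],[0,0,0],[0,0,0],[0,0,0],[0,0,0],[0,0,0],[0,0,0]],"grip":[1,1,1,1,1,1,1,1,1,1]}'
python3 go.py jig -.0545 0 .07
```

```text
time: 8.73
tool_pos: [0.5267, 0.0387, 0.0731]
tool_rot: [0.011, 0.965, -0.043, 0.259]
contact_force: [-0.4, -0.2, 0.2]
gripper_width: 0.001
8.7333 target [0.5457 0.038  0.07  ] lin [ 1.49 -0.09  1.21] rot [  0.09 -30.01  -0.35] F [-0.4 -0.2  0.2]
```

```bash
python3 -m pendant '{"linear":[[0.17,0,0.1],[0.35,0,0.2],[0.43,0,0.25],[0.52,0,0.3],[0.6,0,0.35],[0.65,0,0.38],[0.7,0,0.4],[0.75,0,0.43],[0.78,0,0.45],[0.78,0,0.45]],"rotation":[[0,0,0],[0,0,0],[0,0,0],[0,0,0],[0,0,0],[0,0,0],[0,0,0],[0,0,0],[0,0,0],[0,0,0]],"grip":[1,1,1,1,1,1,1,1,1,1]}'
python3 go.py jig -.0545 0 .07
```

```text
time: 9.57
tool_pos: [0.5354, 0.038, 0.0731]
tool_rot: [0.011, 0.965, -0.043, 0.259]
contact_force: [0.6, 0.2, -0.4]
gripper_width: 0.001
9.5667 target [0.5457 0.038  0.07  ] lin [ 0.73 -0.09  0.78] rot [  0.09 -30.01  -0.35] F [ 0.6  0.2 -0.4]
```

```bash
python3 -m pendant '{"linear":[[0.09,0,0.05],[0.17,0,0.1],[0.26,0,0.15],[0.35,0,0.2],[0.39,0,0.22],[0.43,0,0.25],[0.43,0,0.25],[0.43,0,0.25],[0.43,0,0.25],[0.43,0,0.25]],"rotation":[[0,0,0],[0,0,0],[0,0,0],[0,0,0],[0,0,0],[0,0,0],[0,0,0],[0,0,0],[0,0,0],[0,0,0]],"grip":[1,1,1,1,1,1,1,1,1,1]}'
python3 go.py jig -.0545 0 .07
python3 - <<'E'
from h import *
t=manip.grab_frame('top');s=manip.grab_frame('side')
a=crop(t,215,110,110,110,5);b=crop(s,205,130,110,110,5)
cv2.imwrite('pics/m5.png',cv2.resize(np.hstack([a,b]),(800,400)))
E
```

```text
time: 10.4
tool_pos: [0.5404, 0.0375, 0.0731]
tool_rot: [0.011, 0.965, -0.043, 0.259]
contact_force: [0.5, 0.2, 0.2]
gripper_width: -0.003
10.4 target [0.5457 0.038  0.07  ] lin [ 0.3  -0.09  0.53] rot [  0.09 -30.01  -0.34] F [0.5 0.2 0.2]
```

View pics/m5.png

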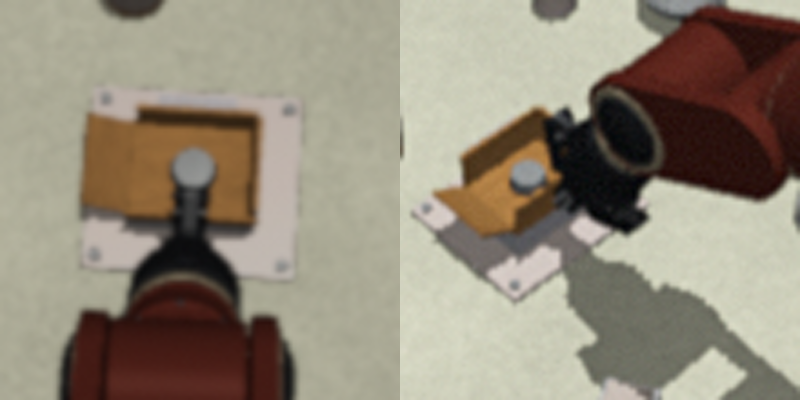

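```bash
python3 -m pendant '{"linear":[[0.09,0,0.05],[0.17,0,0.1],[0.22,0,0.13],[0.26,0,0.15],[0.3,0,0.17],[0.35,0,0.2],[0.35,0,0.2],[0.35,0,0.2],[0.35,0,0.2],[0.35,0,0.2]],"rotation":[[0,0,0],[0,0,0],[0,0,0],[0,0,0],[0,0,0],[0,0,0],[0,0,0],[0,0,0],[0,0,0],[0,0,0]],"grip":[1,1,1,1,1,1,1,1,1,1]}'
python3 go.py jig -.0545 0 .07
```

```text
time: 11.33
tool_pos: [0.5441, 0.0372, 0.0729]
tool_rot: [0.011, 0.965, -0.043, 0.258]
contact_force: [-3.9, 0.9, 3.1]
gripper_width: 0.0
11.3333 target [0.5457 0.038  0.07  ] lin [-0.02 -0.09  0.33] rot [  0.09 -29.98  -0.34] F [-3.9  0.9  3.1]
```

```bash
python3 -m pendant '{"linear":[[0.1,0,0.06],[0.1,0,0.06],[-2.6,0,-1.5],[-5.2,0,-3],[-3.2,0,-6.5],[-1.2,0,-9.9],[-1.2,-4,-9.9],[0.5,-8,-8.9],[2.7,-11,-7.7],[4.4,-13.5,-6.7]],"rotation":[[0,0,0],[0,0,0],[0,0,0],[0,0,0],[0,-6,0],[0,-12,0],[0,-18,0],[0,-24,0],[0,-30,0],[0,-30,0]],"grip":[1,1,1,1,1,1,1,1,1,1]}'
python3 go.py jig 0 .14 .15
python3 - <<'E'
from h import *
t=manip.grab_frame('top');s=manip.grab_frame('side')
a=crop(t,215,110,110,110,5);b=crop(s,205,130,110,110,5)
cv2.imwrite('pics/m6.png',cv2.resize(np.hstack([a,b]),(800,400)))
E
```

```text
time: 12.17
tool_pos: [0.565, 0.1733, 0.1527]
tool_rot: [-0.0, 0.999, -0.044, -0.0]
contact_force: [-0.1, 0.1, 0.2]
gripper_width: 0.005
12.1667 target [0.6115 0.173  0.15  ] lin [ 4.64 -0.39  0.27] rot [-0.03  0.04 -0.36] F [-0.1  0.1  0.2]
```

View pics/m6.png

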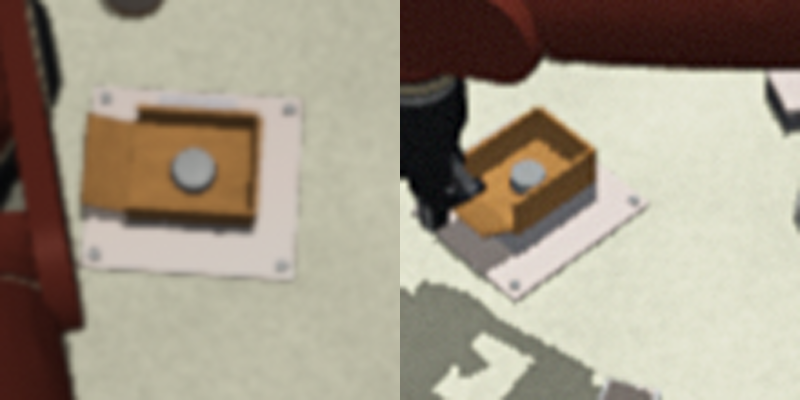

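```bash
python3 -m pendant '{"linear":[[1.5,-0.4,0.3],[3,-0.4,0.3],[4.6,-0.4,0.3],[4.6,-0.4,1],[4.6,-0.4,3.5],[4.6,-0.4,7],[4.6,-0.4,9.7],[4.6,-0.4,9.7],[4.6,1.8,9.7],[4.6,4,9.7]],"rotation":[[-6,0,0],[-12,0,0],[-18,0,0],[-24,0,0],[-30,0,0],[-30,0,0],[-30,0,0],[-30,0,0],[-30,0,0],[-30,0,0]],"grip":[1,1,1,1,1,1,1,1,1,1]}'
python3 go.py jig 0 .091 .0663
```

```text
time: 13.1
tool_pos: [0.6035, 0.1273, 0.0571]
tool_rot: [0.259, 0.965, -0.042, -0.011]
contact_force: [0.8, 1.1, 1.0]
gripper_width: -0.001
13.1 target [0.6075 0.1242 0.0663] lin [ 0.42  0.69 -0.66] rot [ 2.999e+01 -1.000e-02 -2.500e-01] F [0.8 1.1 1. ]
```

```bash
python3 -m pendant '{"linear":[[0,0.5,-0.35],[0,1,-0.7],[0,1.4,-1],[0,1.75,-1.05],[0,2.05,-1.08],[0,2.4,-1.03],[0,2.7,-0.98],[0,2.9,-0.92],[0,3.1,-0.85],[0,3.1,-0.85]],"rotation":[[0,0,0],[0,0,0],[0,0,0],[0,0,0],[0,0,0],[0,0,0],[0,0,0],[0,0,0],[0,0,0],[0,0,0]],"grip":[1,1,1,1,1,1,1,1,1,1]}'
python3 go.py jig 0 .071 .0783
```

```text
time: 13.93
tool_pos: [0.601, 0.1045, 0.0788]
tool_rot: [0.259, 0.965, -0.043, -0.012]
contact_force: [0.0, -1.5, -1.0]
gripper_width: 0.002
13.9333 target [0.6058 0.1043 0.0783] lin [ 0.48 -0.04  0.03] rot [30.02  0.11 -0.35] F [ 0.  -1.5 -1. ]
```

```bash
python3 -m pendant '{"linear":[[0,0.05,0.03],[0,0.1,0.06],[0,0.15,0.09],[0,0.2,0.12],[0,0.25,0.15],[0,0.3,0.17],[0,0.35,0.2],[0,0.35,0.2],[0,0.35,0.2],[0,0.35,0.2]],"rotation":[[0,0,0],[0,0,0],[0,0,0],[0,0,0],[0,0,0],[0,0,0],[0,0,0],[0,0,0],[0,0,0],[0,0,0]],"grip":[1,1,1,1,1,1,1,1,1,1]}'
python3 go.py jig 0 .071 .0783
```

```text
time: 14.77
tool_pos: [0.6007, 0.1013, 0.0788]
tool_rot: [0.258, 0.965, -0.042, -0.011]
contact_force: [-0.5, 4.1, 0.7]
gripper_width: -0.002
14.7667 target [0.6058 0.1043 0.0783] lin [ 0.48 -0.32 -0.12] rot [29.95  0.09 -0.33] F [-0.5  4.1  0.7]
```

```bash
python3 -m pendant '{"linear":[[0,0.13,0.08],[0,0.13,0.08],[0,-2.6,-1.5],[0,-5.2,-3],[0,-3.2,-6.5],[0,-1.2,-9.9],[0,-3,-11],[0,-4.7,-11.9],[0,-8.1,-13.9],[0,-8.1,-13.9]],"rotation":[[0,0,0],[0,0,0],[0,0,0],[0,0,0],[6,0,0],[12,0,0],[18,0,0],[24,0,0],[30,0,0],[30,0,0]],"grip":[1,1,1,1,1,1,0,0,0,0]}'
python3 go.py blk 0 0 .16
python3 - <<'E'
from h import *
t=manip.grab_frame('top');s=manip.grab_frame('side')
np.save('t7.npy',t);np.save('s7.npy',s)
a=crop(t,215,110,100,100,5);b=crop(s,205,130,100,100,5);c=crop(t,138,165,50,50,8);d=crop(s,165,225,50,50,8)
cv2.imwrite('pics/m7.png',np.vstack([np.hstack([cv2.resize(a,(300,300)),cv2.resize(b,(300,300))]),np.hstack([cv2.resize(c,(300,300)),cv2.resize(d,(300,300))])]))
E
```

```text
time: 15.6
tool_pos: [0.6137, 0.2413, 0.1601]
tool_rot: [-0.002, 0.999, -0.044, 0.001]
contact_force: [-0.0, -0.9, 0.7]
gripper_width: 0.564
15.6 target [0.524 0.339 0.16 ] lin [-9.8  -8.94  0.03] rot [-0.24 -0.09  9.45] F [-0.  -0.9  0.7]
```

View pics/m7.png

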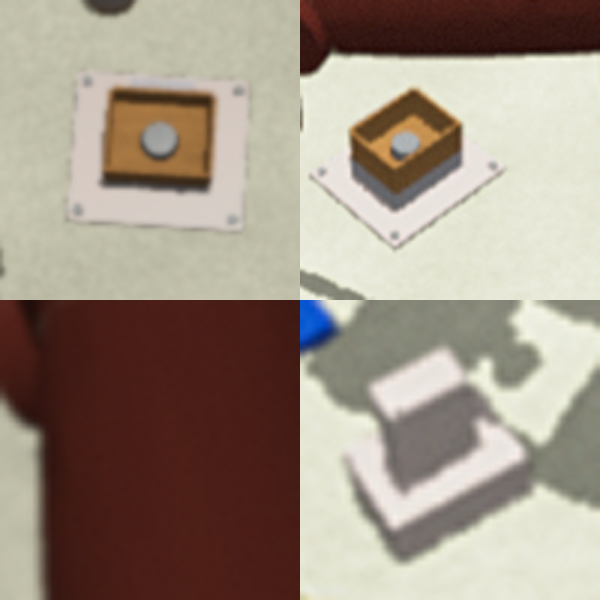

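Run:
```python
from h import *
def quad(n,ps,o,q,k,z):
    P=np.array([onz(n,(np.array(p)-q)/k+o-.4,z)[:2] for p in ps]); c=P.mean(0)
    e=np.diff(np.vstack([P,P[:1]]),axis=0)
    print(n,z,c.round(4),'len',np.hypot(*e.T).round(4),'ang',np.degrees(np.arctan2(e[:,1],e[:,0])).round(1))
    return P
quad('top',[(88,80),(239,90),(233,219),(78,210)],(215,110),(0,0),3,.008)
P=quad('side',[(22,173),(95,235),(192,167)],(205,130),(0,0),3,.008);print((P[0]+P[2])/2)
print('plunger',onz('top',(215+160/3-.4,110+140/3-.4),.054),onz('side',(205+105/3-.4,130+142/3-.4),.054))
quad('side',[(368,385),(450,347),(467,380),(388,420)],(165,225),(300,300),6,.096)
quad('side',[(347,458),(397,528),(533,455),(488,395)],(165,225),(300,300),6,.034)
```

```text
top 0.008 [0.6028 0.0322] len [0.148  0.1281 0.1489 0.1297] ang [-94.9 175.7  85.7  -4.7]
side 0.008 [0.5795 0.0607] len [0.1252 0.1458 0.1939] ang [175.7 -95.3  44.5]
[0.59804168 0.03495884]
plunger [0.60046993 0.0323898  0.054     ] [0.59924254 0.03436076 0.054     ]
side 0.096 [0.5242 0.3403] len [0.0432 0.022  0.0421 0.0235] ang [-107.1  159.6   75.   -17.3]
side 0.034 [0.5198 0.3399] len [0.0502 0.0756 0.0444 0.0765] ang [ 168.1 -104.3  -12.4   71.4]
```

```bash
python3 -m pendant '{"linear":[[-3.3,-3,0],[-6.6,-6,0],[-9.8,-8.9,0],[-9.8,-8.9,0],[-9.8,-8.9,0],[-9.8,-8.9,2],[-9.8,-8.9,4],[-9.8,-8.9,6],[-9.8,-8.9,8.3],[-9.8,-8.9,8.3]],"rotation":[[0,0,4],[0,0,8],[0,0,9.5],[0,0,9.5],[0,0,9.5],[0,0,9.5],[0,0,9.5],[0,0,9.5],[0,0,9.5],[0,0,9.5]],"grip":[0,0,0,0,0,0,0,0,0,0]}'
python3 go.py blk 0 0 .077
python3 -m pendant '{"linear":[[0,0,0],[0,0,0],[0,0,0],[0,0,0],[0,0,0],[0,0,0],[0,0,0],[0,0,0],[0,0,0],[0,0,0]],"rotation":[[0,0,0],[0,0,0],[0,0,0],[0,0,0],[0,0,0],[0,0,0],[0,0,0],[0,0,0],[0,0,0],[0,0,0]],"grip":[0.5,0.5,0.6,0.6,1,1,1,1,1,1]}'
python3 go.py blk 0 0 .077
python3 - <<'E'
from h import *
s=manip.grab_frame('side')
cv2.imwrite('pics/m8.png',crop(s,150,190,90,90,6))
E
```

```text
time: 16.53
tool_pos: [0.521, 0.3339, 0.0701]
tool_rot: [0.003, 0.992, -0.127, -0.004]
contact_force: [-0.8, -0.6, -0.9]
gripper_width: 1.0
16.5333 target [0.524 0.339 0.077] lin [ 0.15 -0.56 -0.7 ] rot [ 0.45  0.37 -0.11] F [-0.8 -0.6 -0.9]
time: 17.37
tool_pos: [0.5245, 0.3375, 0.0773]
tool_rot: [-0.001, 0.992, -0.127, 0.001]
contact_force: [2.8, -1.2, 5.7]
gripper_width: 0.273
17.3667 target [0.524 0.339 0.077] lin [-0.09 -0.13  0.03] rot [-0.08 -0.15 -0.05] F [ 2.8 -1.2  5.7]
```

View pics/m8.png

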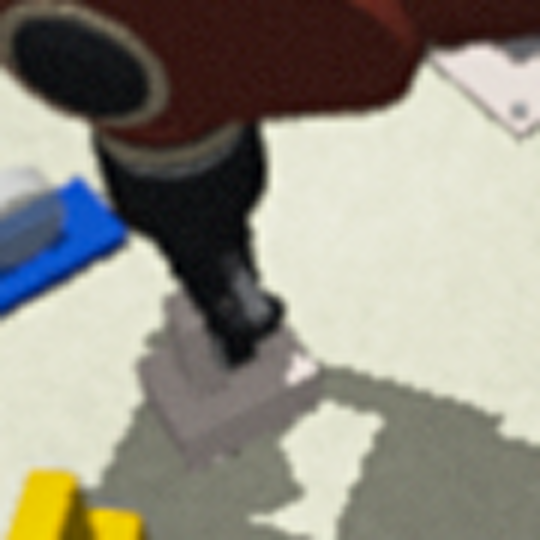

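```bash
python3 -m pendant '{"linear":[[0,0,-1],[0,0,-3],[0,0,-6],[0,0,-9],[0,0,-11.5],[0,0,-11.5],[0,0,-11.5],[0,0,-11.5],[0,0,-11.5],[0,0,-11.5]],"rotation":[[0,0,0],[0,0,0],[0,0,0],[0,0,0],[0,0,0],[0,0,0],[0,0,0],[0,0,-3],[0,0,-6],[0,0,-9.8]],"grip":[1,1,1,1,1,1,1,1,1,1]}'
python3 go.py jig 0 0 .19
```

```text
time: 18.25
tool_pos: [0.521, 0.3363, 0.1861]
tool_rot: [0.002, 0.999, -0.04, -0.003]
contact_force: [0.3, -0.9, -4.0]
gripper_width: 0.274
18.25 target [0.6    0.0335 0.19  ] lin [10.3  29.55 -0.36] rot [0.21 0.39 0.11] F [ 0.3 -0.9 -4. ]
```

```bash
python3 -m pendant '{"linear":[[1,3,0],[2.3,6.5,0],[3.6,10.5,0],[5,14.5,0],[6.4,18.5,0],[7.8,22.5,0],[9,26,0],[9.9,28.3,0],[10.3,29.6,0],[10.3,29.6,0]],"rotation":[[0,0,0],[0,0,0],[0,0,0],[0,0,0],[0,0,0],[0,0,0],[0,0,0],[0,0,0],[0,0,0],[0,0,0]],"grip":[1,1,1,1,1,1,1,1,1,1]}'
python3 go.py jig 0 0 .19
python3 -m pendant '{"linear":[[0,0,0],[0,0,0],[0,0,0],[0,0,0],[0,0,0],[0,0,0],[0,0,0],[0,0,0],[0,0,0],[0,0,0]],"rotation":[[0,0,0],[0,0,0],[0,0,0],[0,0,0],[0,0,0],[0,0,0],[0,0,0],[0,0,0],[0,0,0],[0,0,0]],"grip":[1,1,1,1,1,1,1,1,1,1]}'
python3 go.py jig 0 0 .19
python3 - <<'E'
from h import *
s=manip.grab_frame('side');t=manip.grab_frame('top')
cv2.imwrite('pics/m9.png',np.hstack([crop(s,195,110,80,100,5),crop(t,225,115,80,100,5)]))
E
```

```text
time: 19.08
tool_pos: [0.6, 0.0312, 0.1871]
tool_rot: [0.0, 0.999, -0.043, -0.003]
contact_force: [-0.8, 0.1, -3.4]
gripper_width: 0.272
19.0833 target [0.6    0.0335 0.19  ] lin [-0.02 -0.22 -0.29] rot [ 0.04  0.34 -0.25] F [-0.8  0.1 -3.4]
time: 19.92
tool_pos: [0.6014, 0.0337, 0.1908]
tool_rot: [-0.0, 0.999, -0.041, 0.0]
contact_force: [0.2, 0.8, -4.0]
gripper_width: 0.273
19.9167 target [0.6    0.0335 0.19  ] lin [-0.14  0.03  0.08] rot [-0.   -0.01 -0.05] F [ 0.2  0.8 -4. ]
```

View pics/m9.png

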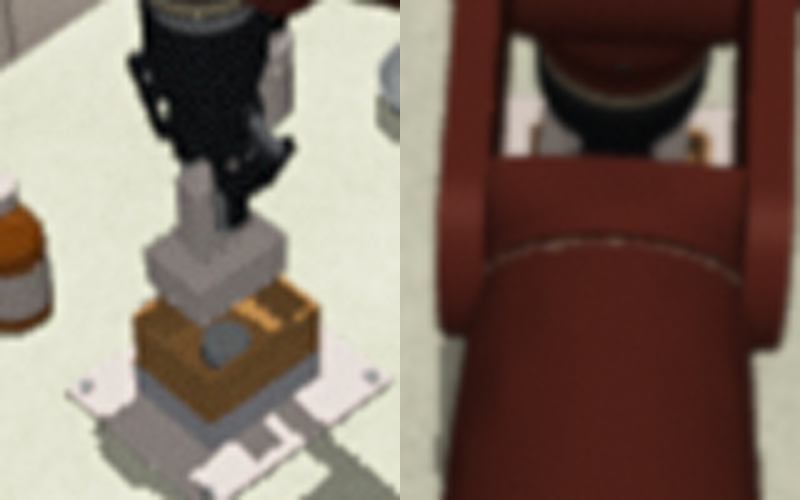

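Run:
```python
from h import *
a=np.radians(-4.7);M=np.array([[np.cos(a),np.sin(a)],[-np.sin(a),np.cos(a)]])
P=np.array([onz('side',np.array(p)/5+[195,110]-.4,.1475)[:2] for p in[(147,247),(205,290),(287,240)]])
J=(P-[.6,.0335])@M.T
print(J.round(4),'centre',(J[0]+J[2])/2,np.linalg.norm(np.diff(J,axis=0),axis=1),np.degrees(np.arctan2(*(J[1]-J[2])[[0,1]])))
P=np.array([onz('side',np.array(p)/5+[195,110]-.4,.1135)[:2] for p in[(150,278),(208,323),(287,272)]])
J=(P-[.6,.0335])@M.T;print(J.round(4),'c',(J[0]+J[2])/2)
```

```text
[[ 0.0245  0.0393]
 [-0.0293  0.0374]
 [-0.0323 -0.0294]] centre [-0.0039049   0.00498877] [0.0537801  0.06679871] 2.6065821459363057
[[ 0.0289  0.0361]
 [-0.0269  0.035 ]
 [-0.0284 -0.0319]] c [0.0002248  0.00210169]
```

```bash
python3 -m pendant '{"linear":[[-0.1,0,0.5],[-0.1,0,1.2],[-0.1,0,2],[-0.1,0,2.8],[-0.1,0,3.6],[-0.1,0,4.4],[-0.1,0,5.2],[-0.1,0,5.7],[-0.1,0,5.7],[-0.1,0,5.7]],"rotation":[[0,0,0],[0,0,0],[0,0,0],[0,0,0],[0,0,0],[0,0,0],[0,0,0],[0,0,0],[0,0,0],[0,0,0]],"grip":[1,1,1,1,1,1,1,1,1,1]}'
python3 go.py jig 0 0 .117
python3 -m pendant '{"linear":[[0,0,0.2],[0,0,0.4],[0,0,0.6],[0,0,0.8],[0,0,1],[0,0,1.1],[0,0,1.2],[0,0,1.2],[0,0,1.2],[0,0,1.2]],"rotation":[[0,0,0],[0,0,0],[0,0,0],[0,0,0],[0,0,0],[0,0,0],[0,0,0],[0,0,0],[0,0,0],[0,0,0]],"grip":[1,1,1,1,1,1,1,1,1,1]}'
python3 go.py jig 0 0 .117
```

```text
time: 20.85
tool_pos: [0.6003, 0.0338, 0.1334]
tool_rot: [-0.0, 0.999, -0.041, -0.0]
contact_force: [-0.4, 0.7, -2.7]
gripper_width: 0.274
20.85 target [0.6    0.0335 0.117 ] lin [-0.02  0.03  1.64] rot [ 0.    0.04 -0.05] F [-0.4  0.7 -2.7]
time: 21.68
tool_pos: [0.6012, 0.0338, 0.1231]
tool_rot: [-0.0, 0.999, -0.041, 0.001]
contact_force: [-2.2, 0.6, 5.7]
gripper_width: 0.272
21.6833 target [0.6    0.0335 0.117 ] lin [-0.12  0.04  0.61] rot [-0.   -0.11 -0.05] F [-2.2  0.6  5.7]
```

```bash
python3 -m pendant '{"linear":[[0,0,0.1],[0,0,0.2],[0,0,0.3],[0,0,0.4],[0,0,0.45],[0,0,0.5],[0,0,0.55],[0,0,0.6],[0,0,0.6],[0,0,0.6]],"rotation":[[0,0,0],[0,0,0],[0,0,0],[0,0,0],[0,0,0],[0,0,0],[0,0,0],[0,0,0],[0,0,0],[0,0,0]],"grip":[1,1,1,1,1,1,1,1,1,1]}'
python3 go.py jig 0 0 .117
```

```text
time: 22.52
tool_pos: [0.6013, 0.0338, 0.1176]
tool_rot: [0.0, 0.999, -0.041, 0.001]
contact_force: [-2.9, 0.6, 6.8]
gripper_width: 0.273
22.5167 target [0.6    0.0335 0.117 ] lin [-0.12  0.04  0.06] rot [-0.   -0.11 -0.05] F [-2.9  0.6  6.8]
```

```bash
python3 -m pendant '{"linear":[[0,0,0.05],[0,0,0.1],[0,0,0.15],[0,0,0.2],[0,0,0.25],[0,0,0.3],[0,0,0.35],[0,0,0.4],[0,0,0.4],[0,0,0.4]],"rotation":[[0,0,0],[0,0,0],[0,0,0],[0,0,0],[0,0,0],[0,0,0],[0,0,0],[0,0,0],[0,0,0],[0,0,0]],"grip":[1,1,1,1,1,1,1,1,1,1]}'
python3 go.py jig 0 0 .117
```

```text
time: 23.35
tool_pos: [0.6018, 0.0339, 0.1171]
tool_rot: [-0.0, 0.999, -0.041, 0.001]
contact_force: [-8.9, 1.2, 22.1]
gripper_width: 0.271
23.35 target [0.6    0.0335 0.117 ] lin [-0.18  0.06  0.01] rot [-0.01 -0.12 -0.03] F [-8.9  1.2 22.1]
```

```bash
python3 -m pendant '{"linear":[[0,0,0.1],[0,0,0.1],[-0.05,0,0.1],[-0.1,0,0.1],[-0.1,0,0.1],[-0.1,0,0.1],[-0.1,0,0.1],[-0.1,0,0.1],[-0.1,0,0.1],[-0.1,0,0.1]],"rotation":[[0,0,0],[0,0,0],[0,0,0],[0,0,0],[0,0,0],[0,0,0],[0,0,0],[0,0,0],[0,0,0],[0,0,0]],"grip":[1,1,1,1,1,1,1,1,1,1]}'
python3 go.py jig 0 0 .117
python3 - <<'E'
from h import *
s=manip.grab_frame('side')
cv2.imwrite('pics/m10.png',np.hstack([crop(s,195,110,80,100,6)[:600],cv2.resize(s[:,:,::-1],(320,240))[:, :].copy().repeat(1,0) if 0 else np.zeros((600,1,3),np.uint8)]))
E
```

```text
time: 24.18
tool_pos: [0.6017, 0.0339, 0.1171]
tool_rot: [0.0, 0.999, -0.041, 0.002]
contact_force: [-7.8, 0.5, 24.4]
gripper_width: 0.273
24.1833 target [0.6    0.0335 0.117 ] lin [-0.16  0.05  0.01] rot [-0.01 -0.24 -0.03] F [-7.8  0.5 24.4]
```

View pics/m10.png

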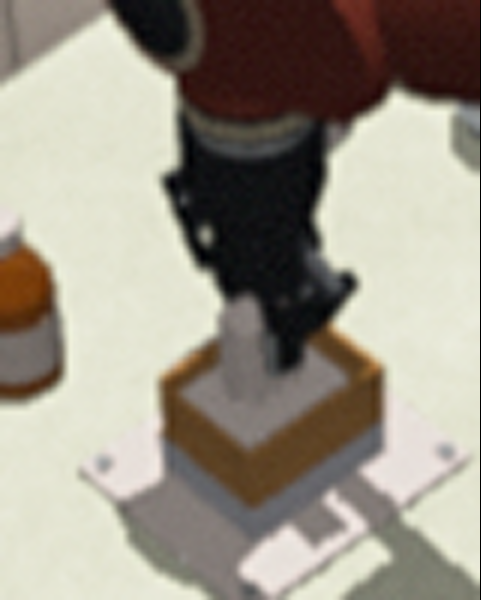

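The picture shows the block seated inside the upright panels: its foot top at about (270, 400) is below the rim, which spans (160, 380) to (380, 370). The tool height and the push-back force both show the hard stop, so I'm handing in.

```bash
python3 -c "
from plant import manip
print(manip.job_done()); s=manip.state(); print(s['time'],s['tool_pos'],s['contact_force'])"
```

```text
the job is handed in; nothing more can be done
None
the job is handed in; nothing more can be done
```

I raised the right, front and left panels upright. Then I took the white block by its handle, put it in the tray and pressed it onto the hard stop. I handed the job in at about 24 s, still holding the block down.

**Last checks:**
- **Block depth:** the tool stood at z = 0.1171 m, against 0.1173 m expected with the block flat on the floor. It did not go lower when I pushed further.
- **Press force:** about 24 N downward plus the block's weight, against the 80 N the board bears.
- **Grip and panels:** the gripper read 23 mm across the 24 mm handle. In the last side view all the panels look upright, with the block's foot below the rim.

**What went wrong or is uncertain:**
- **Front panel:** my first push jammed on the low panel edge. It read 83 N at the fingers, under the 120 N wrist limit but just over the board's 80 N, and bent the panel lower. I backed off and lifted it from underneath with the tool tilted. The pictures show no damage.
- **Side force:** about 8 N along x remained at the end, with the tool about 2 mm off centre. The block has 8 mm of clearance there.
- **Other items on the bench:** I touched none of them on purpose, but I did not check their positions in a final full picture.

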